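# Pack garage stock into one shallow carton

## Task

Pack the long cardboard box, the rectangular metal tin and the round can into the shallow open carton so that all three fit in at once, each standing upright on its base, flat on the carton's floor and inside its walls. Set each one down and let go of it without dropping it, and leave the roll of tape, the bottle and the wrench where they are.

Things in the scene. Friction and masses are not known exactly. Their poses are not given: they have to be found in the camera images.
- carton: Shallow open-topped brown cardboard carton, fixed to the bench (it does not slide). Outside 188 (its x) x 134 (its y) x 40 mm high; walls 4 mm and floor 4 mm thick, so inside 180 x 126 mm, the floor 4 mm above the bench and the rim 40 mm above it. Origin at the centre of its underside, z up. Its x axis is its long direction.
- longbox_mid (a point): Long closed cardboard box with a paper label, solid: 164 (its x) x 56 (its y) x 75 mm high (its z, up at the start). About 0.3 to 0.65 kg. The point is its centre, 37.5 mm above its base.
- tin_mid (a point): Rectangular steel tin with a small white screw cap (24 mm wide, 12 mm high) on the top, 32 mm off the middle towards its +x. Body 104 (its x) x 58 (its y) x 115 mm high (its z, up at the start). About 0.3 to 0.55 kg. The point is the centre of the body, 57.5 mm above its base.
- can_mid (a point): Round metal can with a paper label, diameter 60 mm, 120 mm high (its z, up at the start). About 0.25 to 0.5 kg. The point is its centre, 60 mm above its base.
- tape_mid (a point): Bystander: roll of tape lying flat, 96 mm outside diameter, 36 mm high. The point is its centre. Leave it alone.
- bottle_mid (a point): Bystander: white plastic bottle with a black cap, 64 mm diameter, about 170 mm high, upright. The point is half-way up. Leave it alone.
- wrench_grip (a point): Bystander: steel wrench lying flat on the bench. The point is on its handle. Leave it alone.

How it is judged:
By the outcome, as a careful person would: the job done as asked, in the order asked, and still so for the second after the job is handed in, with the robot touching nothing.
It also fails if it takes over 67 s, if anything falls off the work surface, if the arm or the gripper's body presses on something with over 40 N, if the wrist force passes 120 N, or if a joint passes its speed limit or range.

## Robot

A 6-joint arm with a two-finger parallel gripper is mounted at the origin on the work surface. World frame = base frame: x ahead of the robot, y to its left, z up, the work surface at z = 0. Lengths are in m, angles in degrees, forces in N, time in s.
With the tool pointing down it reaches from about 0.325 to 0.75 m from the base axis. Payload 7.6 kg.
Tool frame: the origin (TCP) lies midway between the tips of the shut fingers; the grasp point (between the pads) lies 19 mm behind it; z points along the fingers, y is the line along which they close (so a half turn about z gives the same grasp; the last joint's range is limited). The gripper opens to 85 mm and grips with 20 to 120 N. Pads are 22 mm wide; open, the fingers measure 114 mm over their backs; the gripper's body (76 mm by 85 mm) begins 54 mm behind the grasp point. The pads swing forward as they close: fully open they stand 13 mm farther back than shut.
Start: joints at [68.165, 2.991, 80.254, -0, 96.75, -4.028], TCP at [0.161, 0.5, 0.231] pointing down, gripper open.
Joint ranges: [-166.34, 166.34], [-52.06, 124.39], [6.96, 135.62], [-60.46, 240.46], [14.63, 156.25], [-167.68, 167.68]. Speed limits (degrees/s): [147.25, 147.25, 172.46, 180, 180, 180].

## Interface

Orientations are given as [roll, pitch, yaw] about the fixed x, y, z axes, in that order (R = Rz(yaw) Ry(pitch) Rx(roll)).
In Python, from cell import env gives the robot as it stands.
- The arm moves only by the tool move_arm, never from a script. Its argument "rows" is a list of rows, each a list of 5 numbers: the shift along the world's x, y, z each as a share of 500 mm, from -1 to 1, then the turn about the world's z as a share of 0.5 rad, from -1 to 1, then the closure, from 0 (fully open) to 1 (shut). In form: [[x, y, z, turn, claw], ...]. A call has 1 to 5 rows; each row is the pose to reach, as a shift and turn from the pose commanded when the call began; what a row does not reach only later rows make up. A row lasts 1/10 s, in which the tool goes at most 50 mm and 8.59 degrees, less where a joint would pass 70% of its speed; a pose out of reach is approached as far as the arm can. A call with a number of a shift or a turn outside -1 to 1 is refused whole. A call with a gripper value outside its range is refused whole. The fingers move at their own pace and stop on an object; "newtons" is the grip in N (left out, the last holds). Time passes only in rows, so rows that repeat a pose let the fingers close. It gives the time, the measured TCP pose, the force, the opening and the grip force at its end, in the units of the state.
- env.observe(): the state, without advancing time (a new reading comes with each control period).
- env.get_image(name): name is "side" or "top" or "wrist"; returns a dict with "pixels" (480x640x3 uint8, red, green, blue), "fx", "fy", "cx", "cy" (pixels), "camera_from_world" (4x4, takes a point from world to camera coordinates); the wrist camera has in their place "tool_from_camera" (4x4, takes a point from camera to tool coordinates, whose origin is the TCP and whose axes are the flange's). Camera axes: x right, y down, z forward; pixel columns grow to the right and rows downward; lengths in m; the calibration is good to about 2 mm. A picture is of the moment at which its call begins: read the wrist's pose just before it. There is no depth.
- env.finish_job(): hands the job in; it is judged then, once.
The state is a dict: "time": time; "q": joint angles; "qd": joint speeds; "effort": joint torques, N m; "ee_pos": TCP position; "orientation": TCP orientation; "force": force on the tool from outside, world axes, zero at the start; "torque": the same for the moment, N m; "finger_gap": finger opening in m; "gripper_force": force on a finger pad.
Only numpy, scipy, OpenCV 4.12 (cv2) and the standard library are available. Lean on these libraries where they do the work, as an engineer would, in place of code of your own. Each camera call takes 0.05 s, during which the arm holds its last target. There are 200 camera calls.

## Working session

There is one attempt and no reset: what is moved stays moved. The work goes in short steps, Python scripts to look and compute and a tool call to move; the robot and the scene stay as the last step left them, time stands still between calls to the robot, and variables do not carry over. Pictures are saved under pics/ and viewed, at most 11 in all, crops included, and the job is handed in when it is done.

Besides the shell and the picture viewer there is one more tool, called after "Request:" as name(argument=value, ...) on one line, values as JSON. move_arm: Moves the arm, as the interface text tells. Shift numbers are shares of 500 mm and turn numbers shares of 0.5 rad, none past 1 either way. Its arguments: {"type":"object","properties":{"rows":{"type":"array","items":{"type":"array","items":{"type":"number"}}},"newtons":{"type":"number"}},"required":["rows"]}

```bash
ls; mkdir -p pics; cat > h.py <<'E'
from cell import env
import numpy as np, cv2, pickle
def snap(n,f):
    o=env.observe(); d=env.get_image(n); cv2.imwrite(f'pics/{f}.png',d['pixels'][:,:,::-1]); pickle.dump((o,d),open(f'pics/{f}.pkl','wb')); return o,d
def load(f): return pickle.load(open(f'pics/{f}.pkl','rb'))
def cast(d,uv,z):
    T=np.linalg.inv(d['camera_from_world']); uv=np.atleast_2d(uv).astype(float)
    r=np.c_[(uv[:,0]-d['cx'])/d['fx'],(uv[:,1]-d['cy'])/d['fy'],np.ones(len(uv))]@T[:3,:3].T
    c=T[:3,3]; return c+r*((z-c[2])/r[:,2])[:,None]
def proj(d,P):
    P=np.atleast_2d(P); p=P@d['camera_from_world'][:3,:3].T+d['camera_from_world'][:3,3]
    return np.c_[p[:,0]/p[:,2]*d['fx']+d['cx'],p[:,1]/p[:,2]*d['fy']+d['cy']]
E
python3 - <<'E'
from h import *
for n in('top','side'):
    o,d=snap(n,n+'0'); print(n,np.linalg.inv(d['camera_from_world'])[:3].round(3),d['fx'])
print(o)
E
```

```text
pics
top [[ 0.014 -0.986  0.169  0.383]
 [-1.    -0.011  0.019 -0.057]
 [-0.017 -0.169 -0.985  1.44 ]] 576.4152083717548
side [[ 0.711 -0.539  0.451  0.083]
 [-0.703 -0.532  0.473 -0.621]
 [-0.015 -0.653 -0.757  1.021]] 538.9277340127517
{'time': 0.05, 'q': array([ 6.81645032e+01,  3.02664927e+00,  8.03112442e+01, -5.01434912e-04,
        9.67509773e+01, -4.02705774e+00]), 'qd': array([ 0.02323642, -0.03121941, -0.04726102,  0.04313172,  0.04737481,
        0.00285839]), 'effort': array([ 5.17994031e-04, -3.82957613e+01, -3.61373806e+01, -1.81026885e-04,
        4.88896636e-03, -7.57152634e-07]), 'ee_pos': array([0.16042587, 0.49957595, 0.23049328]), 'orientation': array([-1.79911314e+02, -5.74435346e-03,  1.62191498e+02]), 'force': array([ 0.6698113 , -0.31404223,  0.64206752]), 'torque': array([-0.03992169,  0.00478417,  0.00820656]), 'gripper_force': 0.0, 'finger_gap': 0.08542628544668894}
```

View pics/top0.png

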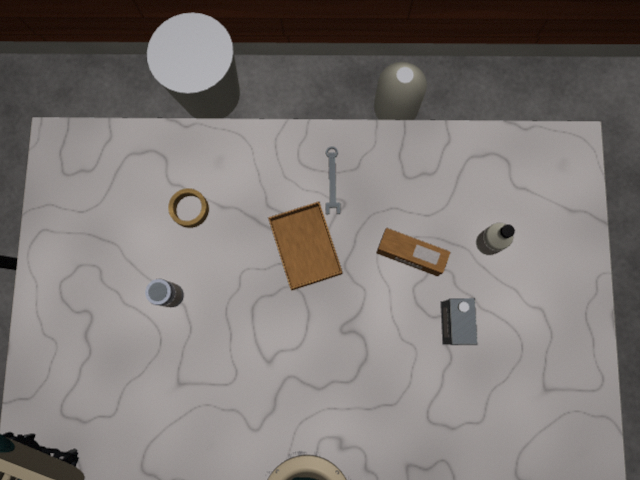

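View pics/side0.png

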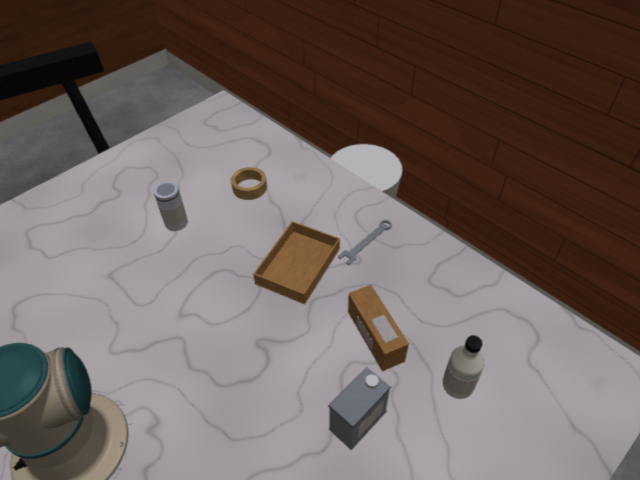

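The top view shows the carton (centre ~305,246), long box (~413,251), tin (top ~463,321, cap 464,307), can (top ~160,292), tape (188,208), bottle (~497,237) and wrench (~333,182). The side view shows the same things, with nothing in the way.

```bash
python3 - <<'E'
from h import *
o,d=load('top0'); im=d['pixels']; hsv=cv2.cvtColor(im,cv2.COLOR_RGB2HSV)
def rect(name,mask,win,z):
    m=np.zeros(mask.shape,np.uint8); x0,y0,x1,y1=win; m[y0:y1,x0:x1]=mask[y0:y1,x0:x1]
    m=cv2.morphologyEx(m.astype(np.uint8),cv2.MORPH_OPEN,np.ones((3,3)))
    c=max(cv2.findContours(m,0,cv2.CHAIN_APPROX_NONE)[0],key=cv2.contourArea)
    w=cast(d,c[:,0,:],z)[:,:2]; r=cv2.minAreaRect((w*1000).astype(np.float32))
    print(name,cv2.contourArea(c),np.round(r[0],1),np.round(r[1],1),round(r[2],1))
brown=(hsv[...,1]>90)&(hsv[...,0]<25)&(hsv[...,2]>60)
rect('carton',brown,(255,190,355,300),.04)
for t in(100,120,140): print(t); rect('box',((hsv[...,1]>90)&(hsv[...,0]<25)&(hsv[...,2]>t))|((hsv[...,1]<60)&(hsv[...,2]>150)&False),(365,220,460,285),.075)
for u,v in[(463,330),(446,330),(490,330),(160,292),(172,298),(400,245),(400,262),(305,246)]: print((u,v),hsv[v,u])
v=hsv[...,2]; 
rect('tin',(v<150)&(v>95)&(hsv[...,1]<80)|((v>190)&(np.hypot(*(np.indices(v.shape)-np.array([307,464])[:,None,None]))<8)),(430,285,490,355),.115)
rect('can',(hsv[...,1]>25)&(v>60),(140,272,190,312),.12)
E
```

```text
carton 3743.0 [603.4  13.1] [179.3 132.1] 18.9
100
box 1429.0 [ 593.1 -248.4] [162.5  53.7] 69.6
120
box 253.5 [ 596.  -250.4] [97.7 47. ] 70.2
140Traceback (most recent call last):
  File "<stdin>", line 11, in <module>
  File "<stdin>", line 6, in rect
ValueError: max() iterable argument is empty
```

Request:
move_arm(rows=[[0.217,-0.374,0.04,-0.81,0],[0.217,-0.374,0.04,-0.81,0],[0.217,-0.374,0.04,-0.81,0],[0.217,-0.374,0.04,-0.81,0],[0.217,-0.374,0.04,-0.81,0]])

```text
time: 0.6
ee_pos: [0.2704, 0.3101, 0.2517]
orientation: [180.0, 0.1, 138.8]
force: [-0.0, 0.9, -0.1]
finger_gap: 0.0854
gripper_force: 0.0
```

Request:
move_arm(rows=[[0.217,-0.374,0.04,-0.81,0],[0.217,-0.374,0.04,-0.81,0],[0.217,-0.374,0.04,-0.81,0],[0.217,-0.374,0.04,-0.81,0],[0.217,-0.374,0.04,-0.81,0]])

```text
time: 1.1
ee_pos: [0.3788, 0.1226, 0.2714]
orientation: [180.0, 0.1, 115.5]
force: [-0.7, -0.1, -0.5]
finger_gap: 0.0855
gripper_force: 0.0
```

Request:
move_arm(rows=[[0.217,-0.374,0,-0.81,0],[0.217,-0.374,0,-0.81,0],[0.217,-0.374,0,-0.81,0],[0.217,-0.374,0,-0.81,0],[0.217,-0.374,0,-0.81,0]])

```text
time: 1.6
ee_pos: [0.4869, -0.0647, 0.2701]
orientation: [-179.9, 0.0, 92.4]
force: [1.0, -0.2, -0.8]
finger_gap: 0.0856
gripper_force: 0.0
```

Request:
move_arm(rows=[[0.217,-0.374,0,-0.81,0],[0.217,-0.374,0,-0.81,0],[0.217,-0.374,0,-0.81,0],[0.217,-0.374,0,-0.81,0],[0.217,-0.374,0,-0.81,0]])

```text
time: 2.1
ee_pos: [0.5951, -0.2514, 0.2685]
orientation: [-179.8, 0.0, 69.2]
force: [-0.6, 0.1, -0.8]
finger_gap: 0.0853
gripper_force: 0.0
```

```bash
python3 - <<'E'
from h import *
o,d=snap('wrist','w1'); print(o['time'],o['ee_pos'],o['orientation'],o['q'].round(1)); print(d['tool_from_camera'],d['fx'])
o,d=load('top0'); hsv=cv2.cvtColor(d['pixels'],cv2.COLOR_RGB2HSV)
for u,v in[(463,330),(446,330),(490,330),(160,292),(172,298),(400,262)]: print((u,v),hsv[v,u])
E
```

```text
2.1 [ 0.59510589 -0.25138505  0.26846233] [-1.79798647e+02  1.11400238e-02  6.92127536e+01] [-26.2  23.2  52.7  -0.  104.3  -5.4]
[[-7.71720999e-04 -9.49705163e-01 -3.13144546e-01  7.96272838e-02]
 [ 9.99999702e-01 -7.33507550e-04 -2.39840875e-04  7.40241933e-04]
 [-1.91577169e-06 -3.13144638e-01  9.49705447e-01 -1.42472312e-01]
 [ 0.00000000e+00  0.00000000e+00  0.00000000e+00  1.00000000e+00]] 362.6204713354216
(463, 330) [103  21 107]
(446, 330) [19 38 54]
(490, 330) [  9  11 161]
(160, 292) [103  21 108]
(172, 298) [ 0  0 50]
(400, 262) [ 13  25 122]
```

View pics/w1.png

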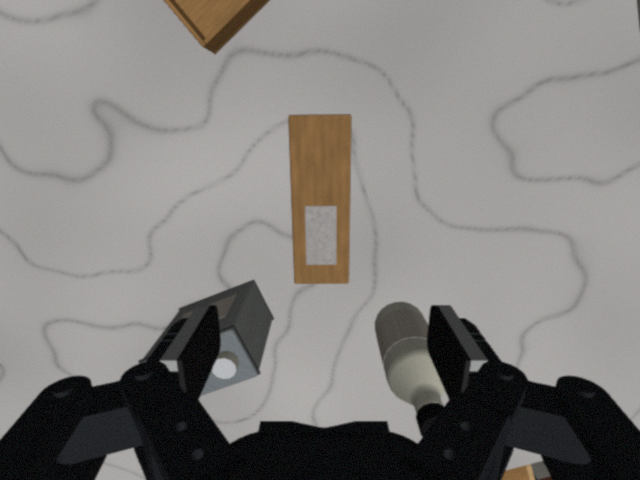

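The wrist view shows the box top face at corners (289,114), (351,115), (349,283), (295,283), with the tin's cap at (223,368), the bottle at the lower right, and a carton corner at the top left.

```bash
cat >> h.py <<'E'
from scipy.spatial.transform import Rotation as Ro
def wfix(o,d):  # give wrist image a camera_from_world
    T=np.eye(4); T[:3,:3]=Ro.from_euler('xyz',o['orientation'],degrees=True).as_matrix(); T[:3,3]=o['ee_pos']
    d['camera_from_world']=np.linalg.inv(T@d['tool_from_camera']); return d
def rect(d,name,mask,win,z):
    m=np.zeros(mask.shape,np.uint8); x0,y0,x1,y1=win; m[y0:y1,x0:x1]=mask[y0:y1,x0:x1]
    m=cv2.morphologyEx(m,cv2.MORPH_OPEN,np.ones((3,3)))
    c=max(cv2.findContours(m,0,cv2.CHAIN_APPROX_NONE)[0],key=cv2.contourArea)
    w=cast(d,c[:,0,:],z)[:,:2]; r=cv2.minAreaRect((w*1000).astype(np.float32))
    print(name,np.round(r[0],1),np.round(r[1],1),round(r[2],1)); return c[:,0,:]
E
python3 - <<'E'
from h import *
o,d=load('w1'); wfix(o,d); hsv=cv2.cvtColor(d['pixels'],cv2.COLOR_RGB2HSV)
brown=(hsv[...,1]>90)&(hsv[...,0]<25)&(hsv[...,2]>60)
rect(d,'box w',brown,(270,90,370,300),.075)
print('tin cap w',cast(d,[223,368],.127).round(4))
o,d=load('top0'); hsv=cv2.cvtColor(d['pixels'],cv2.COLOR_RGB2HSV); v=hsv[...,2]
print('cap top',cast(d,[464,307],.127).round(4))
blue=(hsv[...,0]>90)&(hsv[...,0]<120)&(v>80)&(hsv[...,1]>10)
c=rect(d,'tin',blue,(430,285,490,355),.115)
c=rect(d,'can',blue,(140,272,190,312),.12)
print('bottle top',cast(d,[507,231],.17).round(3),'tape',cast(d,[188,208],.036).round(3))
E
```

```text
box w [ 592.6 -249.8] [161.3  54.3] 69.5
tin cap w [[ 0.4562 -0.3525  0.127 ]]
cap top [[ 0.4556 -0.3524  0.127 ]]
tin [ 425.1 -351.9] [99.1 54.5] 1.3
can [482.3 345.8] [57.9 55.5] 3.4
bottle top [[ 0.623 -0.443  0.17 ]] tape [[0.698 0.309 0.036]]
```

Request:
move_arm(rows=[[-0.005,0.003,-0.1,0,0],[-0.005,0.003,-0.2,0,0],[-0.005,0.003,-0.3,0,0],[-0.005,0.003,-0.39,0,0],[-0.005,0.003,-0.457,0.01,0]])

```text
time: 2.65
ee_pos: [0.5905, -0.2448, 0.0391]
orientation: [-179.8, -0.0, 69.7]
force: [-0.7, 0.3, -0.3]
finger_gap: 0.0854
gripper_force: 0.0
```

Request:
move_arm(rows=[[0,0,0,0,0],[0,0,0,0,1],[0,0,0,0,1],[0,0,0,0,1],[0,0,0,0,1]], newtons=50)

```text
time: 3.15
ee_pos: [0.5936, -0.2471, 0.0467]
orientation: [179.7, 0.0, 69.7]
force: [-1.9, 2.0, 6.3]
finger_gap: 0.0549
gripper_force: 56.9
```

Request:
move_arm(rows=[[0,0,0,0,1],[0,0,0,0,1],[0,0,0,0,1]])

```text
time: 3.45
ee_pos: [0.5936, -0.2471, 0.0466]
orientation: [179.7, 0.0, 69.7]
force: [-1.1, 1.5, 6.6]
finger_gap: 0.0549
gripper_force: 56.9
```

Request:
move_arm(rows=[[0,0,0.02,0,1],[0,0,0.08,0,1],[0,0,0.16,0,1],[0,0,0.24,0,1],[0,0,0.24,0,1]])

```text
time: 3.95
ee_pos: [0.5946, -0.2478, 0.1714]
orientation: [179.2, 0.1, 69.7]
force: [0.6, -0.5, -4.4]
finger_gap: 0.0551
gripper_force: 55.7
```

```bash
python3 - <<'E'
from h import *
o,d=load('top0'); a=cv2.resize(d['pixels'][195:298,260:350],None,fx=4.4,fy=4.4,interpolation=cv2.INTER_CUBIC)
o,e=load('side0'); b=cv2.resize(e['pixels'][215:310,245:350],None,fx=3.8,fy=3.8,interpolation=cv2.INTER_CUBIC)
c=np.zeros((460,800,3),np.uint8); c[:a.shape[0],:a.shape[1]]=a[:460]; c[:b.shape[0],400:400+b.shape[1]]=b[:460,:400]
cv2.imwrite('pics/crop.png',np.clip(c[:,:,::-1]*1.5,0,255))
E
```

```text
[ WARN:0@0.093] global loadsave.cpp:1063 imwrite_ Unsupported depth image for selected encoder is fallbacked to CV_8U.
```

View pics/crop.png

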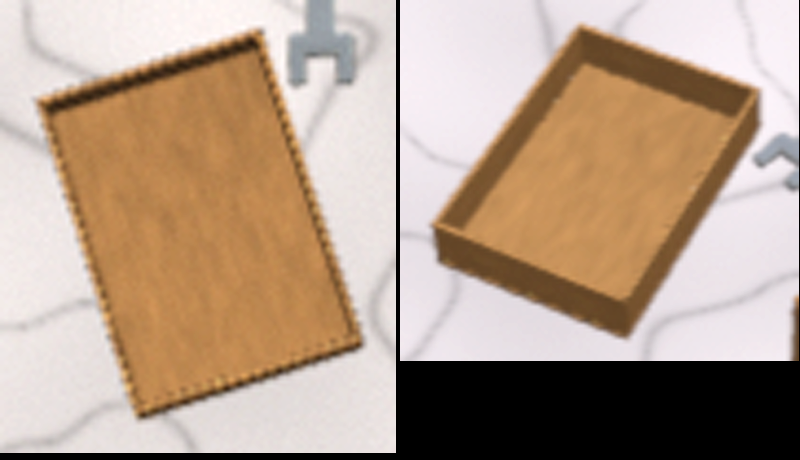

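The crop shows the rim corners clearly: left panel (40,101), (261,32), (361,345), (137,414); right panel (581,27), (758,90), (627,300), (437,226).

```bash
python3 - <<'E'
from h import *
o,d=load('top0'); o,e=load('side0')
a=(np.array([(40,101),(261,32),(361,345),(137,414)])+.5)/4.4-.5+[260,195]
b=(np.array([(181,27),(358,90),(227,300),(37,226)])+.5)/3.8-.5+[245,215]
for n,D,p in(('top',d,a),('side',e,b)):
    w=cast(D,p,.04)[:,:2]; r=cv2.minAreaRect((w*1000).astype(np.float32)); print(n,(w*1000).round(1).tolist(),w.mean(0).round(4),r[1],r[2])
print(env.observe()['ee_pos'],env.observe()['orientation'],env.observe()['q'].round(1))
E
```

```text
top [[675.1, 105.3], [716.3, -18.9], [538.9, -77.1], [499.1, 46.3]] [0.6073 0.0139] (186.66030883789062, 130.8570556640625) 18.363740921020508
side [[675.1, 103.7], [717.0, -18.3], [543.9, -78.7], [500.7, 43.6]] [0.6092 0.0126] (184.52163696289062, 129.71807861328125) 19.024423599243164
[ 0.59455042 -0.24782214  0.17141537] [1.79240221e+02 7.30646426e-02 6.96583384e+01] [-25.9  23.   63.9   0.   92.3  -5.6]
```

Request:
move_arm(rows=[[0.01,0.06,0,-0.25,1],[0.02,0.13,0,-0.5,1],[0.03,0.2,0,-0.75,1],[0.03,0.23,0,-0.89,1],[0.03,0.23,0,-0.89,1]])

```text
time: 4.45
ee_pos: [0.6066, -0.129, 0.1612]
orientation: [-179.8, 0.1, 44.3]
force: [0.4, -0.6, -6.3]
finger_gap: 0.0553
gripper_force: 55.5
```

Request:
move_arm(rows=[[0.01,0.06,0,-0.25,1],[0.02,0.13,0,-0.5,1],[0.025,0.2,0,-0.75,1],[0.027,0.232,0,-0.89,1],[0.027,0.232,0,-0.89,1]])

```text
time: 4.95
ee_pos: [0.6202, -0.014, 0.1616]
orientation: [-179.9, 0.1, 18.8]
force: [0.6, -0.7, -6.3]
finger_gap: 0.0552
gripper_force: 55.6
```

Request:
move_arm(rows=[[0,0,-0.05,0,1],[0,0,-0.08,0,1],[0,0,-0.08,0,1],[0,0,-0.08,0,1]])

```text
time: 5.35
ee_pos: [0.6203, -0.0165, 0.1224]
orientation: [-180.0, 0.1, 18.6]
force: [-0.2, -1.1, -5.7]
finger_gap: 0.055
gripper_force: 55.6
```

```bash
python3 - <<'E'
from h import *
o,d=snap('wrist','w2'); print(o['time'],o['ee_pos'],o['orientation'],o['force'])
E
```

```text
5.35 [ 0.62027679 -0.01646853  0.1223864 ] [-1.79983681e+02  7.37977977e-02  1.86472819e+01] [-0.17163626 -1.14245018 -5.66762005]
```

View pics/w2.png

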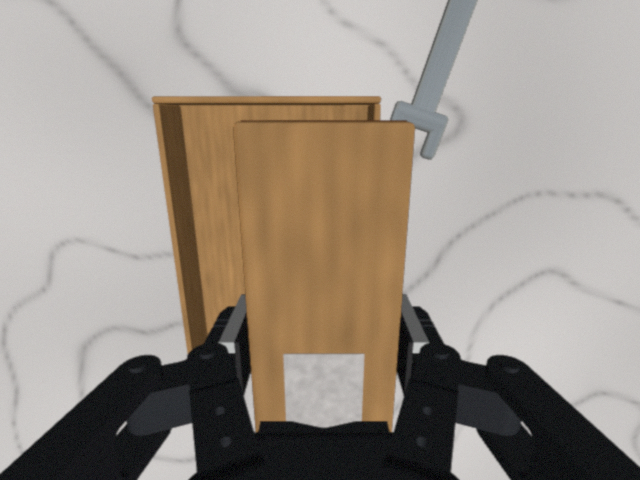

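The rim's far outer corners are at (154,97) and (381,97), and its left outer edge runs down to (193,350). The held box's far top edge runs from (235,123) to (413,123), parallel to the rim.

```bash
python3 - <<'E'
from h import *
o,d=load('w2'); wfix(o,d)
w=cast(d,[(154,97),(381,97),(193,350)],.04)[:,:2]; 
y=w[0]-w[1]; print('rim',(w*1000).round(1).tolist(),'len',np.hypot(*y)*1e3,'yaw',np.degrees(np.arctan2(*(w[0]-w[2])[::-1])),np.degrees(np.arctan2(-y[0],y[1])))
a=np.radians(18.7); ex=np.array([np.cos(a),np.sin(a)]); ey=np.array([-ex[1],ex[0]])
C=(w[0]+w[1])/2-.094*ex; print('carton C',C)
b=cast(d,[(235,123),(413,123)],.151)[:,:2]; print('box end',b,np.hypot(*(b[0]-b[1])), 'centre',b.mean(0)-.082*ex,'yaw',np.degrees(np.arctan2(-(b[0]-b[1])[0],(b[0]-b[1])[1])))
print('rel tcp',(b.mean(0)-.082*ex-o['ee_pos'][:2])@np.c_[ex,ey])
E
```

```text
rim [[675.9, 104.7], [717.8, -19.9], [513.7, 46.8]] len 131.45838323520465 yaw 19.648227497445454 18.60317869223403
carton C [0.6078203  0.01224847]
box end [[ 0.68682311  0.03280035]
 [ 0.70382461 -0.01770952]] 0.05329444970466559 centre [ 0.61765262 -0.01874485] yaw 18.60310253860159
rel tcp [-0.00321546 -0.00131481]
```

Request:
move_arm(rows=[[0.001,0.001,-0.05,0,1],[0.001,0.001,-0.1,0,1],[0.001,0.001,-0.13,0,1],[0.001,0.001,-0.14,0,1],[0.001,0.001,-0.144,0,1]])

```text
time: 5.9
ee_pos: [0.6214, -0.0153, 0.0513]
orientation: [180.0, -0.0, 18.7]
force: [0.3, -0.0, -5.5]
finger_gap: 0.0548
gripper_force: 55.5
```

Request:
move_arm(rows=[[0,0,0,0,1],[0,0,0,0,1],[0,0,0,0,0.5],[0,0,0,0,0],[0,0,0,0,0]])

```text
time: 6.4
ee_pos: [0.622, -0.0152, 0.0525]
orientation: [179.9, -0.2, 18.7]
force: [-0.9, 0.5, 0.3]
finger_gap: 0.0814
gripper_force: 0.0
```

Request:
move_arm(rows=[[0,0,0,0,0],[0,0,0.06,0,0],[0,0,0.16,0,0],[0,0,0.26,0,0],[0,0,0.3,0,0]])

```text
time: 6.9
ee_pos: [0.6228, -0.0152, 0.2082]
orientation: [179.8, -0.5, 18.7]
force: [0.2, -0.4, 0.2]
finger_gap: 0.0858
gripper_force: 0.0
```

```bash
python3 - <<'E'
from h import *
o,d=snap('wrist','w3'); print(o['time'],o['ee_pos'],o['orientation'],o['q'].round(1))
E
```

```text
6.9 [ 0.62279535 -0.01524456  0.20821886] [179.76145776  -0.53484638  18.66984862] [-4.8 18.9 64.9 -0.  95.6 66.5]
```

View pics/w3.png

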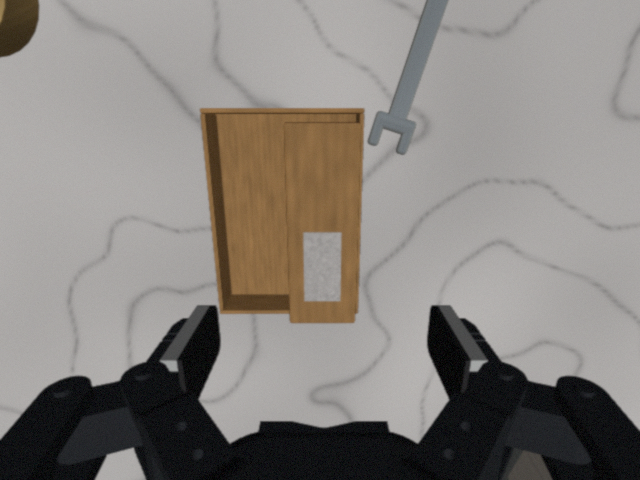

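The box is sitting in the carton: top face about (285,122)–(363,122) to (290,322)–(355,322), rim far corners (201,109) and (364,109), and the near-left rim corner at (221,313).

```bash
python3 - <<'E'
from h import *
o,d=load('w3'); wfix(o,d)
a=np.radians(18.7); R=np.array([[np.cos(a),-np.sin(a)],[np.sin(a),np.cos(a)]]); C=np.array([.6079,.0128])
print('rim',((cast(d,[(201,109),(364,109),(221,313)],.04)[:,:2]-C)@R*1e3).round(1).tolist())
print('box',((cast(d,[(285,122),(363,122),(355,322),(290,322)],.079)[:,:2]-C)@R*1e3).round(1).tolist())
E
```

```text
rim [[93.4, 65.8], [93.3, -66.2], [-92.4, 65.8]]
box [[83.4, -5.6], [83.3, -61.4], [-79.4, -59.8], [-79.1, -4.4]]
```

Request:
move_arm(rows=[[-0.1965,-0.337,0.06,-0.305,0],[-0.1965,-0.337,0.06,-0.305,0],[-0.1965,-0.337,0.06,-0.305,0],[-0.1965,-0.337,0.06,-0.305,0],[-0.1965,-0.337,0.06,-0.305,0]])

```text
time: 7.45
ee_pos: [0.5209, -0.1881, 0.2326]
orientation: [179.8, -0.1, 9.6]
force: [-0.2, 0.6, 0.2]
finger_gap: 0.0857
gripper_force: 0.0
```

Request:
move_arm(rows=[[-0.1965,-0.337,0.06,-0.305,0],[-0.1965,-0.337,0.06,-0.305,0],[-0.1965,-0.337,0.06,-0.305,0],[-0.1965,-0.337,0.06,-0.305,0],[-0.1965,-0.337,0.06,-0.305,0]])

```text
time: 7.95
ee_pos: [0.4223, -0.3561, 0.2618]
orientation: [179.9, -0.0, 0.9]
force: [0.4, 1.5, 0.1]
finger_gap: 0.0854
gripper_force: 0.0
```

Request:
move_arm(rows=[[0,0,0,0,0],[0,0,0,0,0]])

```text
time: 8.15
ee_pos: [0.4253, -0.3511, 0.2605]
orientation: [-180.0, 0.0, 1.3]
force: [0.2, -0.1, 0.1]
finger_gap: 0.0856
gripper_force: 0.0
```

```bash
python3 - <<'E'
from h import *
o,d=snap('wrist','w4'); print(o['time'],o['ee_pos'],o['orientation'],o['q'].round(1))
E
```

```text
8.15 [ 0.42525902 -0.35110658  0.26052532] [-1.79970923e+02  1.22827332e-04  1.27103349e+00] [-43.4   7.   72.7   0.  100.3  45.3]
```

View pics/w4.png

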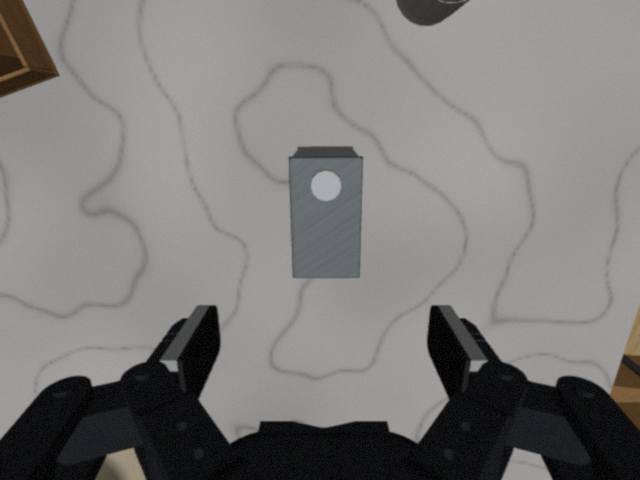

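The tin's top face has corners (290,157), (363,157), (360,278) and (292,278), with the cap at (326,185).

```bash
python3 - <<'E'
from h import *
o,d=load('w4'); wfix(o,d)
w=cast(d,[(290,157),(363,157),(360,278),(292,278)],.115)[:,:2]; r=cv2.minAreaRect((w*1000).astype(np.float32))
print((w*1000).round(1).tolist(),w.mean(0),r); print(cast(d,[326,185],.127))
E
```

```text
[[475.9, -324.9], [477.1, -381.8], [373.9, -385.0], [372.6, -325.9]] [ 0.42486898 -0.35439316] ((424.8680419921875, -354.3135681152344), (103.24240112304688, 59.08767318725586), 1.2306231260299683)
[[ 0.45666031 -0.35336237  0.127     ]]
```

Request:
move_arm(rows=[[0,-0.005,-0.1,0,0],[0,-0.005,-0.2,0,0],[0,-0.005,-0.29,0,0],[0,-0.005,-0.35,0,0],[0,-0.005,-0.367,0,0]])

```text
time: 8.7
ee_pos: [0.4236, -0.3518, 0.073]
orientation: [-179.7, 0.3, 1.3]
force: [0.9, 0.7, 0.0]
finger_gap: 0.0855
gripper_force: 0.0
```

Request:
move_arm(rows=[[0,0,0,0,0],[0,0,0,0,1],[0,0,0,0,1],[0,0,0,0,1],[0,0,0,0,1]], newtons=50)

```text
time: 9.2
ee_pos: [0.4257, -0.355, 0.0801]
orientation: [179.9, -0.2, 1.2]
force: [-0.3, 3.2, 6.9]
finger_gap: 0.0573
gripper_force: 53.8
```

Request:
move_arm(rows=[[0,0,0,0,1],[0,0,0,0,1],[0,0,0,0,1]])

```text
time: 9.5
ee_pos: [0.4257, -0.355, 0.08]
orientation: [179.9, -0.2, 1.2]
force: [0.2, 3.3, 6.3]
finger_gap: 0.0577
gripper_force: 53.8
```

Request:
move_arm(rows=[[0,0,0.02,0,1],[0,0,0.08,0,1],[0,0,0.16,0,1],[0,0,0.24,0,1],[0,0,0.24,0,1]])

```text
time: 10.0
ee_pos: [0.4263, -0.3565, 0.2049]
orientation: [179.5, -0.5, 1.2]
force: [1.0, 0.0, -3.9]
finger_gap: 0.0574
gripper_force: 55.7
```

Request:
move_arm(rows=[[0.02,0.05,0,0.05,1],[0.05,0.13,0,0.1,1],[0.08,0.22,0,0.18,1],[0.115,0.31,0,0.25,1],[0.143,0.385,0,0.305,1]])

```text
time: 10.5
ee_pos: [0.4959, -0.1598, 0.1961]
orientation: [-179.9, 0.1, 10.0]
force: [0.8, -0.9, -4.6]
finger_gap: 0.0573
gripper_force: 56.1
```

Request:
move_arm(rows=[[0.035,0.09,0,0.07,1],[0.07,0.18,0,0.14,1],[0.1,0.27,0,0.21,1],[0.13,0.35,0,0.28,1],[0.143,0.385,0,0.305,1]])

```text
time: 11.0
ee_pos: [0.5675, 0.0339, 0.1958]
orientation: [-179.9, 0.1, 18.9]
force: [0.1, -0.5, -5.0]
finger_gap: 0.0572
gripper_force: 56.3
```

Request:
move_arm(rows=[[0,0,-0.04,0,1],[0,0,-0.06,0,1],[0,0,-0.06,0,1],[0,0,-0.06,0,1]])

```text
time: 11.4
ee_pos: [0.5673, 0.0298, 0.1671]
orientation: [-180.0, 0.1, 18.6]
force: [0.4, -0.2, -4.9]
finger_gap: 0.0573
gripper_force: 56.1
```

```bash
python3 - <<'E'
from h import *
o,d=snap('wrist','w5'); print(o['time'],o['ee_pos'],o['orientation'],o['q'].round(1))
E
```

```text
11.4 [0.56726514 0.02975739 0.16708645] [-1.79992551e+02  5.32937275e-02  1.86073284e+01] [-0.7 11.5 78.3 -0.  90.2 70.7]
```

View pics/w5.png

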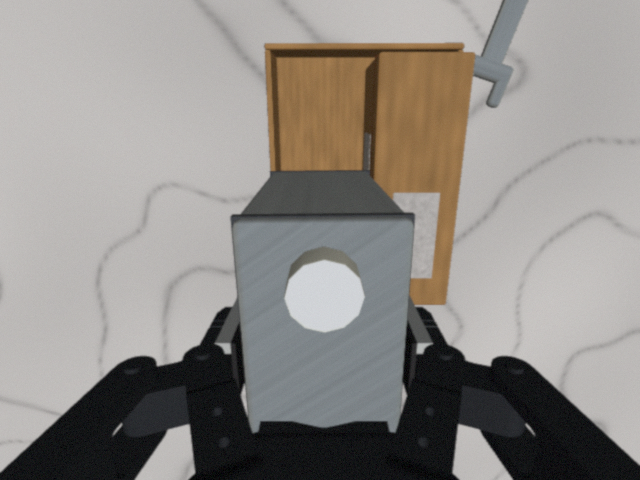

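The held tin's far top edge is (233,216)–(413,214) and its far bottom edge (277,171)–(367,171). The long box's left top edge starts at (378,52), and the rim corner is at (265,44).

```bash
python3 - <<'E'
from h import *
o,d=load('w5'); wfix(o,d)
a=np.radians(18.7); R=np.array([[np.cos(a),-np.sin(a)],[np.sin(a),np.cos(a)]]); C=np.array([.6079,.0128])
for n,p,z in(('rim',[(265,44),(463,44)],.04),('box',[(378,52),(474,52),(446,304)],.079),('tin base',[(277,171),(367,171)],.087),('tin top',[(233,216),(413,215)],.202)):
  print(n,((cast(d,p,z)[:,:2]-C)@R*1e3).round(1).tolist())
E
```

```text
rim [[93.5, 66.6], [93.2, -65.2]]
box [[82.6, -3.5], [82.5, -58.5], [-79.6, -59.3]]
tin base [[16.1, 56.2], [16.0, 1.3]]
tin top [[18.7, 55.7], [18.9, 0.5]]
```

Request:
move_arm(rows=[[-0.0005,0.002,-0.06,0,1],[-0.0005,0.002,-0.12,0,1],[-0.0005,0.002,-0.15,0,1],[-0.0005,0.002,-0.162,0,1],[-0.0005,0.002,-0.168,0,1]])

```text
time: 11.95
ee_pos: [0.5677, 0.0312, 0.0842]
orientation: [180.0, -0.0, 18.6]
force: [-7.0, 0.7, 8.5]
finger_gap: 0.0574
gripper_force: 57.6
```

Request:
move_arm(rows=[[0,0,0,0,1],[0,0,0,0,1],[0,0,0,0,0.5],[0,0,0,0,0],[0,0,0,0,0]])

```text
time: 12.45
ee_pos: [0.5681, 0.0313, 0.0846]
orientation: [179.9, -0.1, 18.7]
force: [0.3, 0.1, -0.6]
finger_gap: 0.0834
gripper_force: 0.0
```

Request:
move_arm(rows=[[0,0,0,0,0],[0,0,0.06,0,0],[0,0,0.16,0,0],[0,0,0.24,0,0],[0,0,0.24,0,0]])

```text
time: 12.95
ee_pos: [0.57, 0.0314, 0.2114]
orientation: [179.7, -0.7, 18.7]
force: [-0.7, -1.1, 1.5]
finger_gap: 0.0852
gripper_force: 0.0
```

```bash
python3 - <<'E'
from h import *
o,d=snap('wrist','w6'); print(o['time'],o['ee_pos'],o['orientation'],o['q'].round(1))
E
```

```text
12.95 [0.56997529 0.03137988 0.21142902] [179.74296259  -0.72253607  18.67031964] [-0.6 10.2 74.8 -0.  94.3 70.8]
```

Request:
move_arm(rows=[[-0.0855,0.314,0.04,0,0],[-0.0855,0.314,0.04,0,0],[-0.0855,0.314,0.04,0,0],[-0.0855,0.314,0.04,0,0],[-0.0855,0.314,0.04,0,0]])

```text
time: 13.5
ee_pos: [0.5237, 0.1901, 0.2224]
orientation: [180.0, 0.1, 18.9]
force: [0.1, -1.1, -0.8]
finger_gap: 0.0854
gripper_force: 0.0
```

Request:
move_arm(rows=[[-0.0855,0.314,0.08,0,0],[-0.0855,0.314,0.08,0,0],[-0.0855,0.314,0.08,0,0],[-0.0855,0.314,0.08,0,0],[-0.0855,0.314,0.08,0,0]])

```text
time: 14.0
ee_pos: [0.4818, 0.3461, 0.2627]
orientation: [180.0, 0.0, 18.8]
force: [1.2, 0.1, -0.2]
finger_gap: 0.0854
gripper_force: 0.0
```

Request:
move_arm(rows=[[0,0,0,0,0],[0,0,0,0,0]])

```text
time: 14.2
ee_pos: [0.4826, 0.3434, 0.2624]
orientation: [179.9, 0.1, 18.5]
force: [0.2, -0.1, 0.5]
finger_gap: 0.0855
gripper_force: 0.0
```

```bash
python3 - <<'E'
from h import *
o,d=snap('wrist','w7'); print(o['time'],o['ee_pos'],o['orientation'],o['q'].round(1))
_,e=load('w6'); cv2.imwrite('pics/pair.png',cv2.resize(np.hstack([e['pixels'],d['pixels']])[:,:,::-1],(800,300),interpolation=cv2.INTER_AREA))
E
```

```text
14.2 [0.48260428 0.3434031  0.26236857] [1.79942442e+02 8.34550278e-02 1.85243196e+01] [ 31.9  13.8  64.8  -0.  101.5 103.3]
```

View pics/pair.png

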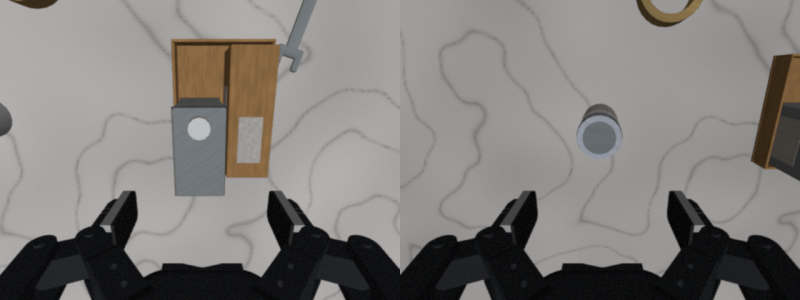

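The left half shows the tin seated beside the long box, with the far-left bay free. The right half shows the can's top centred near (320,217) at full resolution.

```bash
python3 - <<'E'
from h import *
a=np.radians(18.7); R=np.array([[np.cos(a),-np.sin(a)],[np.sin(a),np.cos(a)]]); C=np.array([.6079,.0128])
o,d=load('w7'); wfix(o,d); g=cv2.medianBlur(cv2.cvtColor(d['pixels'],cv2.COLOR_RGB2GRAY),3)
c=cv2.HoughCircles(g[160:270,270:370],cv2.HOUGH_GRADIENT,1,60,param1=100,param2=15,minRadius=28,maxRadius=45)
print(c)
x,y,r=c[0,0]; x+=270;y+=160
w=cast(d,[(x,y),(x-r,y),(x+r,y)],.12)[:,:2]; print(w,np.hypot(*(w[1]-w[2])))
o,d=load('w6'); wfix(o,d); hsv=cv2.cvtColor(d['pixels'],cv2.COLOR_RGB2HSV)
print('tin top',((cast(d,np.array([(172,107),(226,107),(225,195),(175,195)])*1.6,.119)[:,:2]-C)@R*1e3).round(1).tolist())
E
```

```text
[[[49.5 52.5 33. ]]]
[[0.48848956 0.34740897]
 [0.48003334 0.3727395 ]
 [0.49694786 0.3220722 ]] 0.053416062799555034
tin top [[18.5, 59.3], [18.4, 3.6], [-83.7, 1.6], [-83.4, 60.0]]
```

```bash
python3 - <<'E'
from h import *
o,d=load('w7'); wfix(o,d); hsv=cv2.cvtColor(d['pixels'],cv2.COLOR_RGB2HSV)
print(hsv[165:262:4,320].tolist()); print(hsv[218,270:372:4].tolist())
m=(hsv[...,0]>95)&(hsv[...,0]<125)&(hsv[...,1]>18)&(hsv[...,2]>70)
c=rect(d,'can',m,(270,160,375,270),.12); print(cv2.boundingRect(c)); (x,y),r=cv2.minEnclosingCircle(c); print(x,y,r,cast(d,[x,y],.12))
E
```

```text
[[10, 5, 140], [18, 35, 87], [15, 34, 90], [0, 0, 97], [150, 4, 70], [117, 16, 140], [111, 27, 159], [112, 25, 153], [100, 21, 110], [107, 21, 110], [103, 21, 109], [90, 19, 106], [100, 21, 108], [102, 23, 112], [99, 17, 107], [103, 21, 109], [94, 18, 111], [94, 17, 104], [110, 14, 107], [100, 21, 109], [103, 21, 110], [113, 27, 162], [109, 22, 161], [10, 5, 154], [10, 5, 155]]
[[45, 3, 160], [0, 6, 161], [170, 5, 160], [110, 5, 144], [110, 24, 159], [113, 25, 163], [105, 18, 111], [98, 19, 108], [105, 19, 108], [103, 20, 112], [107, 21, 111], [94, 16, 110], [103, 21, 111], [99, 23, 110], [101, 19, 109], [90, 12, 108], [100, 21, 108], [107, 21, 109], [105, 19, 110], [110, 21, 149], [111, 26, 156], [109, 20, 138], [23, 7, 155], [20, 10, 157], [18, 8, 154], [10, 10, 155]]
can [482.  345.7] [56.7 57.2] 18.5
(284, 186, 71, 68)
318.56591796875 218.53208923339844 35.603477478027344 [[0.48344482 0.34654209 0.12      ]]
```

Request:
move_arm(rows=[[0,0.005,-0.1,0,0],[0,0.005,-0.2,0,0],[0,0.005,-0.28,0,0],[0,0.005,-0.335,0,0],[0,0.005,-0.355,0,0]])

```text
time: 14.75
ee_pos: [0.4806, 0.3456, 0.0818]
orientation: [179.9, 0.4, 18.6]
force: [-0.7, -0.2, 0.3]
finger_gap: 0.0854
gripper_force: 0.0
```

Request:
move_arm(rows=[[0,0,0,0,0],[0,0,0,0,1],[0,0,0,0,1],[0,0,0,0,1],[0,0,0,0,1]], newtons=50)

```text
time: 15.25
ee_pos: [0.4832, 0.3483, 0.0886]
orientation: [-180.0, -0.3, 18.7]
force: [2.1, -2.0, 7.1]
finger_gap: 0.0586
gripper_force: 54.3
```

Request:
move_arm(rows=[[0,0,0,0,1],[0,0,0,0,1],[0,0,0,0,1]])

```text
time: 15.55
ee_pos: [0.4832, 0.3484, 0.0886]
orientation: [-180.0, -0.3, 18.7]
force: [0.6, -1.8, 5.7]
finger_gap: 0.059
gripper_force: 54.3
```

Request:
move_arm(rows=[[0,0,0.02,0,1],[0,0,0.1,0,1],[0,0,0.19,0,1],[0,0,0.28,0,1],[0,0,0.28,0,1]])

```text
time: 16.05
ee_pos: [0.4836, 0.3493, 0.2349]
orientation: [-179.8, -0.8, 18.7]
force: [-0.4, 0.2, -2.1]
finger_gap: 0.059
gripper_force: 55.3
```

Request:
move_arm(rows=[[0.025,-0.043,0,0,1],[0.06,-0.103,0,0,1],[0.1,-0.17,0,0,1],[0.14,-0.24,0,0,1],[0.168,-0.288,0,0,1]])

```text
time: 16.55
ee_pos: [0.5663, 0.2016, 0.2251]
orientation: [180.0, 0.1, 18.6]
force: [-0.5, 0.1, -2.9]
finger_gap: 0.0588
gripper_force: 55.3
```

Request:
move_arm(rows=[[0.04,-0.07,0,0,1],[0.08,-0.14,0,0,1],[0.12,-0.21,0,0,1],[0.155,-0.265,0,0,1],[0.168,-0.288,0,0,1]])

```text
time: 17.05
ee_pos: [0.6504, 0.057, 0.2246]
orientation: [180.0, 0.1, 18.5]
force: [-0.5, 0.4, -2.6]
finger_gap: 0.0586
gripper_force: 55.3
```

Request:
move_arm(rows=[[0,0,0,0,1],[0,0,0,0,1],[0,0,0,0,1]])

```text
time: 17.35
ee_pos: [0.6492, 0.0615, 0.2259]
orientation: [-180.0, 0.0, 18.8]
force: [-0.5, 0.2, -2.3]
finger_gap: 0.0587
gripper_force: 55.3
```

```bash
python3 - <<'E'
from h import *
o,d=snap('wrist','w8'); print(o['time'],o['ee_pos'],o['orientation'],o['q'].round(1),o['finger_gap'])
o,e=snap('side','side8')
cv2.imwrite('pics/pair8.png',np.hstack([d['pixels'],e['pixels']])[:,:,::-1][:, 150:1150][:, :][0:480])
c=np.hstack([d['pixels'][:,120:520],e['pixels'][100:340,220:420].repeat(2,0).repeat(2,1)])
cv2.imwrite('pics/pair8.png',c[:,:,::-1])
E
```

```text
17.35 [0.64922975 0.06148723 0.22591817] [-1.79975135e+02  5.90585019e-03  1.87758648e+01] [ 2.2 24.1 56.3  0.  99.6 73.4] 0.05868450857391301
```

View pics/pair8.png

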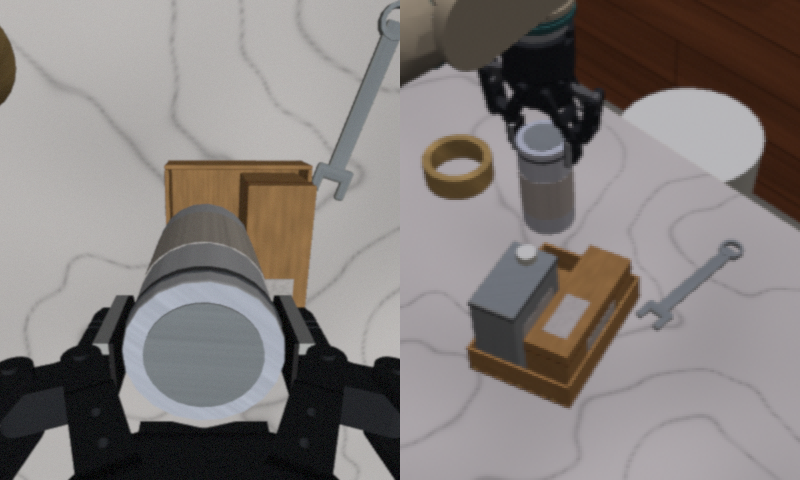

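The can is held upright over the free bay: top circle (crop) centre ~(204,347), base far edge ~(205,207). The side view shows the box and tin seated in the carton.

```bash
python3 - <<'E'
from h import *
a=np.radians(18.7); R=np.array([[np.cos(a),-np.sin(a)],[np.sin(a),np.cos(a)]]); C=np.array([.6079,.0128])
o,d=load('w8'); wfix(o,d); z=o['ee_pos'][2]-.0886
f=lambda p,z:((cast(d,p,z)[:,:2]-C)@R*1e3).round(1).tolist()
print('can top L R centre',f([(244,350),(405,350),(324,347),(324,278)],z+.12)); print('base far',f([(325,206)],z)); print('rim',f([(286,162),(434,162)],.04)); print('box',f([(364,184),(436,184)],.079))
print('tcp',(o['ee_pos'][:2]-C)@R*1e3, env.observe()['ee_pos'])
E
```

```text
can top L R centre [[55.6, 60.4], [55.7, 2.5], [56.9, 31.6], [84.0, 31.7]]
base far [[80.0, 30.8]]
rim [[97.0, 65.3], [97.1, -66.9]]
box [[84.2, -0.7], [84.2, -58.4]]
tcp [54.75772221 32.86618581] [0.64936864 0.06129097 0.2261196 ]
```

```bash
python3 - <<'E'
from h import *
a=np.radians(18.7); R=np.array([[np.cos(a),-np.sin(a)],[np.sin(a),np.cos(a)]]); C=np.array([.6079,.0128])
o,d=load('w8'); wfix(o,d); g=d['pixels'].astype(int).sum(2)//3
f=lambda p,z:((cast(d,p,z)[:,:2]-C)@R*1e3).round(1).tolist()
for v in(190,196):
    print(v,'L',280,g[v,280:300].tolist(),'box',350,g[v,350:376].tolist(),'R',425,g[v,425:450].tolist())
print(f([(361,196),(365,196),(434,196),(438,196)],.079),f([(284,196),(288,196),(292,196)],.04))
E
```

```text
190 L 280 [169, 170, 169, 166, 153, 120, 102, 103, 93, 70, 52, 66, 83, 102, 109, 110, 106, 104, 105, 103] box 350 [108, 109, 109, 111, 110, 111, 111, 108, 94, 75, 51, 46, 46, 46, 43, 47, 44, 56, 76, 91, 97, 99, 101, 102, 103, 102] R 425 [102, 106, 105, 105, 107, 105, 106, 103, 104, 105, 107, 113, 131, 153, 172, 174, 175, 175, 174, 174, 172, 171, 170, 167, 167]
196 L 280 [173, 172, 174, 167, 156, 123, 106, 105, 93, 70, 59, 63, 79, 98, 102, 104, 104, 103, 109, 108] box 350 [107, 109, 109, 106, 106, 107, 108, 104, 94, 67, 47, 43, 48, 47, 42, 46, 45, 58, 82, 94, 99, 98, 101, 102, 102, 103] R 425 [101, 105, 105, 104, 102, 103, 107, 102, 102, 104, 114, 141, 167, 173, 172, 172, 173, 168, 167, 165, 162, 156, 156, 154, 152]
[[74.4, 1.4], [74.4, -1.9], [74.5, -57.8], [74.5, -61.0]] [[66.2, 68.1], [66.2, 64.4], [66.2, 60.7]]
```

Request:
move_arm(rows=[[0.003,-0.0035,0,0,1],[0.003,-0.0035,-0.06,0,1],[0.003,-0.0035,-0.12,0,1],[0.003,-0.0035,-0.15,0,1],[0.003,-0.0035,-0.15,0,1]])

```text
time: 17.95
ee_pos: [0.65, 0.0583, 0.1478]
orientation: [-179.9, 0.3, 18.7]
force: [0.0, 0.4, -4.0]
finger_gap: 0.0589
gripper_force: 55.3
```

Request:
move_arm(rows=[[0,0,-0.04,0,1],[0,0,-0.08,0,1],[0,0,-0.1,0,1],[0,0,-0.112,0,1],[0,0,-0.118,0,1]])

```text
time: 18.45
ee_pos: [0.6517, 0.0581, 0.0926]
orientation: [180.0, -0.1, 18.7]
force: [-2.3, -1.5, 14.4]
finger_gap: 0.0587
gripper_force: 57.5
```

Request:
move_arm(rows=[[0,0,0,0,1],[0,0,0,0,1]])

```text
time: 18.65
ee_pos: [0.6518, 0.0582, 0.0929]
orientation: [180.0, -0.1, 18.7]
force: [0.1, -0.6, -2.9]
finger_gap: 0.0589
gripper_force: 55.2
```

Request:
move_arm(rows=[[0,0,-0.0015,0,1],[0,0,-0.003,0,1],[0,0,-0.003,0,1]])

```text
time: 18.95
ee_pos: [0.6521, 0.0582, 0.0927]
orientation: [180.0, -0.2, 18.7]
force: [-2.4, 0.2, 5.4]
finger_gap: 0.0586
gripper_force: 56.3
```

Request:
move_arm(rows=[[0,0,0,0,0.5],[0,0,0,0,0],[0,0,0,0,0],[0,0,0,0,0]])

```text
time: 19.35
ee_pos: [0.6513, 0.0581, 0.0903]
orientation: [180.0, -0.0, 18.7]
force: [-0.2, 0.7, 0.2]
finger_gap: 0.0855
gripper_force: 0.0
```

Request:
move_arm(rows=[[0,0,0,0,0],[0,0,0.06,0,0],[0,0,0.16,0,0],[0,0,0.26,0,0],[0,0,0.3,0,0]])

```text
time: 19.85
ee_pos: [0.6525, 0.0581, 0.2472]
orientation: [179.8, -0.5, 18.7]
force: [0.6, 0.1, 1.5]
finger_gap: 0.0856
gripper_force: 0.0
```

Request:
move_arm(rows=[[-0.1,0.3,0.05,0,0],[-0.1,0.3,0.05,0,0],[-0.1,0.3,0.05,0,0],[-0.1,0.3,0.05,0,0],[-0.1,0.3,0.05,0,0]])

```text
time: 20.35
ee_pos: [0.6008, 0.2098, 0.2657]
orientation: [180.0, -0.0, 18.8]
force: [0.0, -0.2, -0.7]
finger_gap: 0.0856
gripper_force: 0.0
```

```bash
python3 - <<'E'
from h import *
o,e=snap('side','side9'); o,d=snap('top','top9'); print(o['time'],o['ee_pos'])
a=cv2.resize(e['pixels'][195:315,240:350],(400,436),interpolation=cv2.INTER_CUBIC); b=cv2.resize(d['pixels'][190:300,255:355],(400,436),interpolation=cv2.INTER_CUBIC)
cv2.imwrite('pics/fin.png',np.hstack([a,b])[:,:,::-1])
E
```

```text
20.4 [0.60131307 0.20814581 0.26518743]
```

View pics/fin.png

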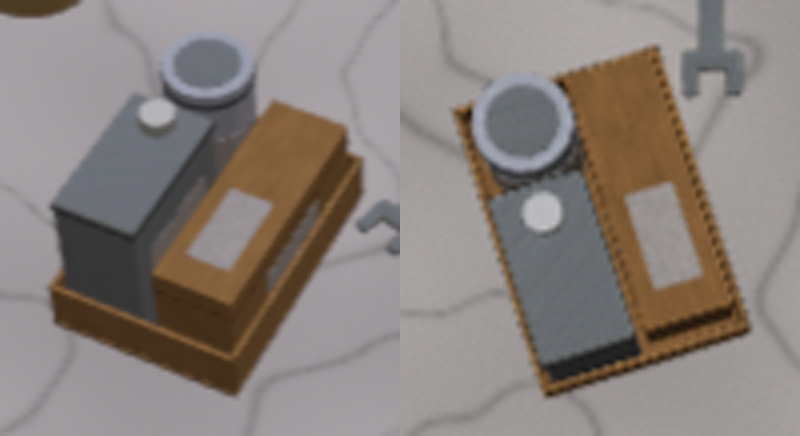

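All three stand inside the carton: can top at left panel (208,66) and right panel (522,122), with the tin and box level beside it. I'll check the heights by triangulating across the two views, then hand in if they agree.

```bash
python3 - <<'E'
from h import *
_,e=load('side9'); _,d=load('top9')
P=lambda D:np.array([[D['fx'],0,D['cx']],[0,D['fy'],D['cy']],[0,0,1]])@D['camera_from_world'][:3]
s=np.array([(208,66),(158,114),(275,103)],float)*[110/400,120/436]+[240,195]
t=np.array([(122,122),(143,212),(167,80)],float)*[100/400,110/436]+[255,190]
X=cv2.triangulatePoints(P(e),P(d),s[:2].T,t[:2].T); X=(X[:3]/X[3]).T; print(X.round(4))
a=np.radians(18.7); R=np.array([[np.cos(a),-np.sin(a)],[np.sin(a),np.cos(a)]]); print((X[:,:2]-[.6079,.0128])@R*1e3)
if abs(X[0,2]-.124)<.008 and abs(X[1,2]-.131)<.008: print(env.finish_job())
E
```

```text
[[0.6515 0.0558 0.1218]
 [0.5966 0.0418 0.1293]]
[[55.07440841 26.73629388]
 [-1.44284171 31.05668487]]
the job is handed in; nothing more can be done
None
```

The long box, tin and can are all standing upright on the carton's floor inside its walls, each set down and released. The tape, bottle and wrench were not touched. I handed the job in at about 20 s of the 67 s allowed, and the result of the judging has not been reported.

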